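Set the tilt and swivel of a birdhouse drilling table

TASK

Set up the tilting drilling table for the angled entrance hole: first gently lower the raised aluminium leaf by its black bar until it rests on the brass dome of the screw jack, without touching or shifting the jack yourself. Then turn the plywood disc by the walnut ring clamped at its centre, until the white line on the disc meets the orange index tab. Do not touch the tab, leave the other things on the bench where they are, and let go.

Things in the scene. Friction and masses are not known exactly. Their poses are not given: they have to be found in the camera images.
- leaf: Aluminium leaf, own x 12 to 160 mm, 170 wide, 10 thick. Origin: middle of its hinge line (which never moves) at the edge nearer the robot, on the underside plane; +x up the leaf, away from the robot, y the hinge line, z normal to its top (top at z = 10 mm). Tilt of +x above level: starts 57 to 69 degrees, range 0 to 74. Stiff: stays where left, 1 to 3 N at the bar lower it, 6 raise it.
- leaf_bar (a point): Centre of the leaf's black round bar handle, 16 mm in diameter, 120 mm long along the leaf's y, at x = 210, z = 5 mm in the leaf's frame. Two lugs at y = +-55 mm hold it; between them 42 mm are free between bar and leaf edge. Pinched across, it rolls between the pads as the leaf swings.
- disc: Swivelling pale plywood disc on the leaf, 120 mm in diameter, 12 thick. Origin: on its axis at its underside, x = 80, z = 10 mm in the leaf's frame; z is its axis (the leaf's z), +x points to its white line. Turns about z from -3.1 to 3.1 rad (0: its +x along the leaf's), starts at 0.9 to 1.5 rad, friction about 0.2 N m, stays where left.
- ring_mid (a point): On the axis of the dark walnut ring, 54 mm in diameter, 46 mm high, fixed on the middle of the disc and turning with it; the point is 30 mm above the disc's top and 16 mm below the ring's top, a good height to grip. Axes as the disc's. Smooth and round: grip it firmly (about 40 N) across its diameter, fingers along its axis.
- disc_mark (a point): Outer end of the white line on the disc, on its top face, 61 mm from the axis.
- index: Orange index tab at the disc's rim, 14 x 16 x 13 mm, its middle 71 mm from the disc's axis. Origin and z axis those of the disc; +x points from the axis to the tab. Clamped somewhere between -0.9 and -0.3 rad (0 = the leaf's +x, counted about the leaf's z); it must stay there.
- index_tip (a point): Inner end of the index tab's nose, 61 mm from the axis, level with the disc's top face; the white line's end comes to this very point when the disc is set.
- jack: Loose screw jack of dark steel standing on the grey stand (30 mm high) under the leaf: foot 68 mm in diameter, 69 mm high in all. Origin: centre of its underside, z up. It stands 90 to 125 mm from the hinge line, so that the leaf rests on it at 25 to 34 degrees.
- jack_dome (a point): Centre of the jack's brass ball dome, 12 mm in radius, 57 mm above the jack's underside. The leaf rests on it when this centre lies 12 mm under the leaf's underside (z = -12 mm in the leaf's frame).
- drill: Bystander: green hand drill, 230 mm long, lying on the bench; origin under its middle.
- bit: Bystander: chrome spade bit, 165 mm long; origin under its middle.
- bracket0: Bystander: zinc corner bracket, legs 80 mm, one leg standing; origin under the middle of its flat leg.
- bracket1: Bystander: the other zinc corner bracket, the same.
- jar: Bystander: closed glass jar 72 mm in diameter, 100 mm high; origin under its middle.
- roof: Bystander: birdhouse roof board 190 x 140 x 12 mm lying flat; origin under its middle.
Mind the look-alikes: they are no part of the job. Leave any green, pink or red look-alike of the jack alone.

How it is judged (in metres and radians):
On the way, in this order (a step that is already met when the one before it is completed fails the run):
1. the leaf has been lowered until it presses on the jack's dome (z of jack_dome in the frame of leaf above -0.0145 m and contact force between leaf and jack above 0.5 N), for 0.2 s.
2. the disc's white line has been brought to the index tab, the leaf still on the jack (z of jack_dome in the frame of leaf above -0.0145 m and distance between disc_mark and index_tip below 0.006 m), for 0.2 s.
At the end, for the whole second after the job is handed in: The leaf rests on the jack's dome (gap under 2.5 mm), the end of the white line is within 6 mm of the index tab's tip, the jack stands upright within 10 mm of where it stood, and leaf and disc are at rest (all of step 2 and distance of jack_dome from where it was at the start of the episode below 0.01 m and angle between jack's own z axis and vertical below 0.1 rad and angular speed of each of leaf, disc below 0.05 rad/s); the robot touches nothing.
It fails at once if the leaf is slammed or crushed onto the jack (over 80 N) (contact force between leaf and jack above 80 N).
It fails at once if the robot pushes the jack or the index tab (over 2 N) (contact force between any of the fingers, the arm and jack above 2 N or contact force between any of the fingers, the arm and index above 2 N).
It fails at once if another thing on the bench is shifted by more than 20 mm (distance of any of drill, bit, bracket0, bracket1, jar, roof from where it was at the start of the episode above 0.02 m).
It also fails if it takes over 64 s, if anything falls off the work surface, if the arm or the gripper's body presses on something with over 40 N, if the wrist force passes 120 N, or if a joint passes its speed limit or range.

ROBOT

A 6-joint arm with a two-finger parallel gripper is mounted at the origin on the work surface. World frame = base frame: x ahead of the robot, y to its left, z up, the work surface at z = 0. Lengths are in mm, angles in rad, forces in N, time in s.
With the tool pointing down it reaches from about 350 to 875 mm from the base axis. Payload 4.2 kg.
Tool frame: the origin (TCP) lies where the fingers leave the gripper's body, on its centre line; the fingertips stand ahead of it and the grasp point (between the pads) lies 54 mm ahead of it (arm.nose_length is the z of the fingertips in the tool frame, in mm); z points along the fingers, x is the direction in which the jaws open and shut, and the axes are right-handed (so a half turn about z gives the same grasp; the last joint's range is limited). The gripper opens to 85 mm and grips with 20 to 120 N. Pads are 22 mm wide; open, the fingers measure 114 mm over their backs; the gripper's body (76 mm by 85 mm) begins 54 mm behind the grasp point. The pads swing forward as they close: fully open they stand 13 mm farther back than shut.
Start: joints at [1.597, 0.385, 0.008, 0, -1.194, -0.259], TCP at [144.158, 608.127, 303.912] pointing down, gripper open.
Joint ranges: [-3.14, 3.14], [-1.21, 2.06], [-1.07, 1.41], [-3.16, 2.05], [-2.99, -0.16], [-3.1, 3.1]. Speed limits (rad/s): [2.79, 2.79, 3.14, 3.14, 3.14, 3.14].

INTERFACE

Orientations are given as a unit quaternion [x, y, z, w].
In Python, from bench import arm, imaging, job_done gives the robot as it stands.
- The arm moves only by the shell command python3 -m crank 'ROWS' [OPENING]. ROWS is a JSON object of lists of equal length, an entry for each row: "delta_pos": the shift along the tool's x, y, z in m, a list of three; "twist": the turn about the tool's z in rad. In form: {"delta_pos": [[tx, ty, tz], ...], "twist": [twist, ...]}. A call has 1 to 8 rows; each row shifts and turns the commanded pose from where the row before left it, along the tool's axes as they then stand; what a row does not reach is not made up. A row lasts 1/12 s, in which the tool goes at most 41.7 mm and 7.16 degrees, less where a joint would pass 70% of its speed; a pose out of reach is approached as far as the arm can. A call is refused whole if a number of a shift passes 0.0417 or a number of a turn 0.125, either way. A call with a gripper value outside its range is refused whole. OPENING is the opening, from 0 (shut) to 1 (fully open), set as the call begins (- or left out, the last holds). The fingers move at their own pace and stop on an object; the grip force is fixed at half the most. Time passes only in rows, so rows that do not move let the fingers close. It gives the time, the measured TCP pose, the force and the opening at its end, in the units of the state.
- arm.read_state(): the state, without advancing time (a new reading comes with each control period).
- imaging.get_image(name): name is "scene" or "top" or "wrist"; returns (picture, depth): 480x640x3 uint8, blue, green, red; 480x640 float32, mm along the optical axis (not along the pixel's ray), 0 where there is no reading.
- imaging.camera_model(name): a dict with "vfov" (degrees; the focal length in pixels is half the picture's height over the tangent of half this angle, whatever the lens; pixels are square), "cx", "cy" (the principal point, pixels), "dist" ([k1, k2, p1, p2, k3] as OpenCV has them; the pictures are not rectified), "T" (4x4, takes a point from camera to world coordinates); the wrist camera has in their place "hand_eye" (4x4, takes a point from camera to tool coordinates, whose origin is the TCP and whose axes are the tool frame's). Camera axes: x right, y up, looking along -z (the intrinsics and any distortion apply to the point x, -y, -z); pixel columns grow to the right and rows downward; lengths in mm; the calibration is good to about 2 mm. A picture is of the moment at which its call begins: read the wrist's pose just before it. camera_model takes no time and is no camera call.
- job_done(): hands the job in, once; it reports no verdict.
The state is a dict: "clock": time; "joints": joint angles; "joint_vel": joint speeds; "joint_efforts": joint torques, N m; "position": TCP position; "ee_rot": TCP orientation; "contact_force": force on the tool from outside, world axes, zero at the start; "wrist_torque": the same for the moment, N m; "gripper_width": finger opening in mm.
Only numpy, scipy, OpenCV 4.12 (cv2) and the standard library are available. Lean on these libraries where they do the work, as an engineer would, in place of code of your own. Each camera call takes 0.05 s, during which the arm holds its last target.

## Working session

There is one attempt and no reset: what is moved stays moved. The work goes in short steps, Python scripts to look and compute and a shell command to move; the robot and the scene stay as the last step left them, time stands still between calls to the robot, and variables do not carry over. Pictures are saved under pics/ and viewed, and the job is handed in when it is done.

```bash
ls; mkdir -p pics; python3 - <<'E'
from bench import arm, imaging
import cv2,numpy as np
s=arm.read_state();print(s, arm.nose_length)
for n in("scene","top","wrist"):
    p,d=imaging.get_image(n);cv2.imwrite(f"pics/{n}0.png",p);np.savez(f"pics/{n}0.npz",p=p,d=d)
    m=imaging.camera_model(n);print(n,{k:np.round(v,4).tolist() for k,v in m.items()})
E
```

```text
pics
{'clock': 0.0, 'joints': array([ 1.59657681e+00,  3.85603792e-01,  6.62150688e-03, -5.35323601e-04,
       -1.19396564e+00, -2.58657592e-01]), 'joint_vel': array([-0.0008038 , -0.00047342,  0.00175005,  0.00110358,  0.00181161,
       -0.00073331]), 'joint_efforts': array([ 7.07764684e-04, -3.92293417e+01,  1.88407177e+01,  4.18635070e+00,
       -4.50573396e-03, -5.16657607e-06]), 'position': array([144.06973884, 607.73896152, 302.78579395]), 'ee_rot': array([-6.20092313e-01,  7.84528078e-01, -7.11645559e-04, -8.44270354e-04]), 'contact_force': array([-2.66662251e-01,  5.17583829e-01,  1.00838561e-04]), 'wrist_torque': array([-0.01976608, -0.03913268,  0.01682823]), 'gripper_width': 85.50445830304072} 72.6
scene {'vfov': 56.6304, 'cx': 322.2422, 'cy': 235.8894, 'dist': [0.002, 0.0, 0.0, 0.0, 0.0], 'T': [[0.4879, -0.5925, 0.641, 1201.0132], [0.8729, 0.3345, -0.3551, -403.5331], [-0.004, 0.7328, 0.6804, 764.5865], [0.0, 0.0, 0.0, 1.0]]}
top {'vfov': 42.5491, 'cx': 319.1001, 'cy': 232.6842, 'dist': [0.0548, 0.0, 0.0, 0.0, 0.0], 'T': [[0.0275, 0.9842, -0.1748, 307.992], [-0.9996, 0.0288, 0.0051, -53.6599], [0.0101, 0.1746, 0.9846, 1455.3725], [0.0, 0.0, 0.0, 1.0]]}
wrist {'vfov': 60.1143, 'cx': 314.0672, 'cy': 235.728, 'dist': [-0.0991, 0.0, 0.0, 0.0, 0.0], 'hand_eye': [[1.0, 0.0003, -0.0002, -0.076], [0.0002, -0.9468, -0.3218, -82.5099], [-0.0003, 0.3218, -0.9468, -70.6479], [0.0, 0.0, 0.0, 1.0]]}
```

View pics/scene0.png

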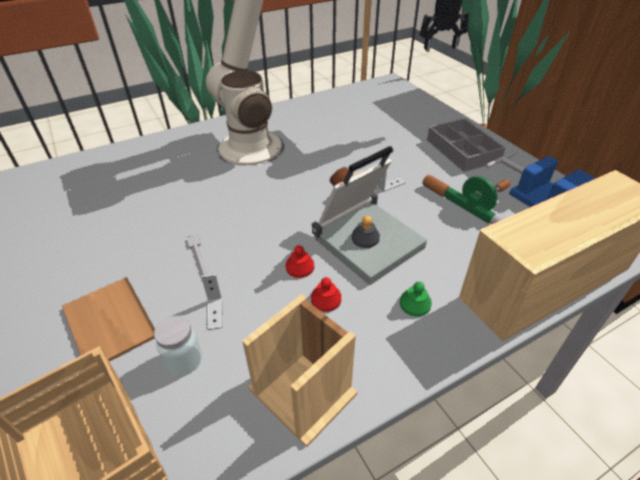

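View pics/top0.png

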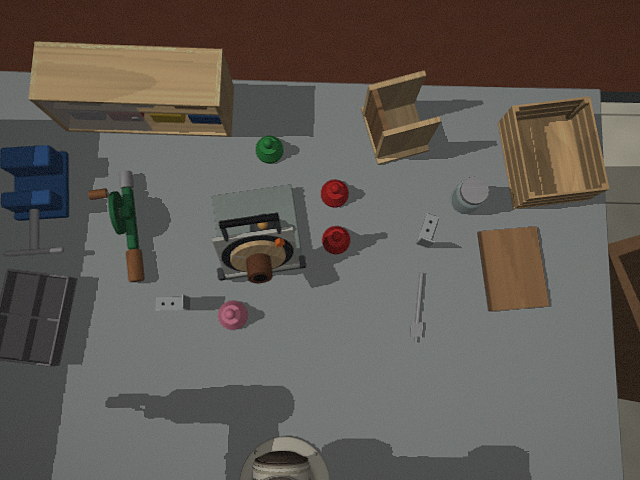

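View pics/wrist0.png

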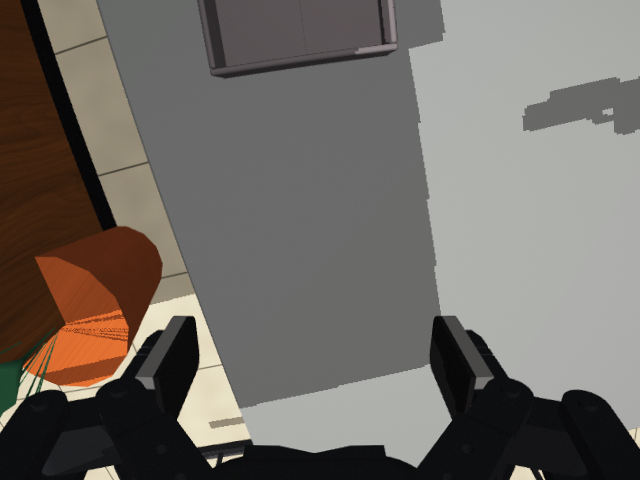

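```bash
cat > h.py <<'E'
import numpy as np,cv2
from scipy.spatial.transform import Rotation as R
from bench import arm,imaging
def K(m):
    f=240/np.tan(np.radians(m['vfov'])/2);return np.array([[f,0,m['cx']],[0,f,m['cy']],[0,0,1.]])
def pose(n,s=None):
    m=imaging.camera_model(n)
    if n!='wrist':return np.array(m['T'])
    s=s or arm.read_state();T=np.eye(4);T[:3,:3]=R.from_quat(s['ee_rot']).as_matrix();T[:3,3]=s['position']
    return T@np.array(m['hand_eye'])
def ray(n,uv,T=None):
    m=imaging.camera_model(n);T=pose(n) if T is None else T
    q=cv2.undistortPoints(np.array(uv,float).reshape(-1,1,2),K(m),np.array(m['dist'])).reshape(-1,2)
    d=np.c_[q[:,0],-q[:,1],-np.ones(len(q))]
    return T[:3,3],d@T[:3,:3].T   # scaled so depth=1
def pts(n,uv,dep,T=None):
    o,d=ray(n,uv,T);return o+d*np.array(dep).reshape(-1,1)
def proj(n,P,T=None):
    m=imaging.camera_model(n);T=pose(n) if T is None else T
    q=(np.atleast_2d(P)-T[:3,3])@T[:3,:3];q=q*[1,-1,-1]
    return cv2.projectPoints(q,np.zeros(3),np.zeros(3),K(m),np.array(m['dist']))[0].reshape(-1,2)
def load(f):
    z=np.load(f);return z['p'],z['d']
E
python3 - <<'E'
from h import *
p,d=load('pics/top0.npz');c=cv2.resize(p[170:340,190:360],None,fx=4.4,fy=3.5,interpolation=cv2.INTER_CUBIC)
cv2.imwrite('pics/ct.png',cv2.resize(p[180:335,195:350],(775,600)[::1] if 0 else (600,600),interpolation=cv2.INTER_CUBIC))
p,d=load('pics/scene0.npz')
cv2.imwrite('pics/cs.png',cv2.resize(p[140:290,280:440],(640,600),interpolation=cv2.INTER_CUBIC))
E
```

```text
(no output)
```

View pics/ct.png

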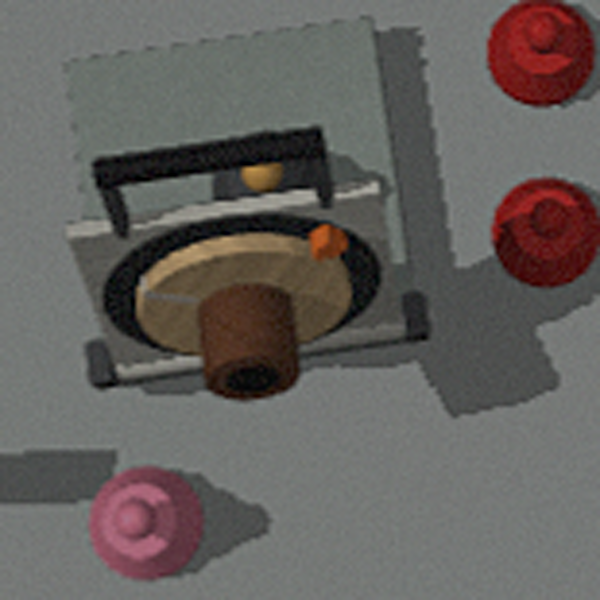

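View pics/cs.png

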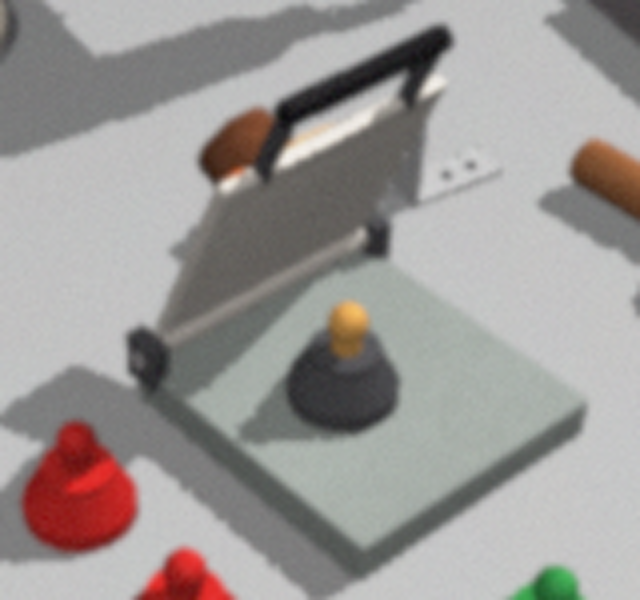

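```bash
python3 - <<'E'
from h import *
P,D=load('pics/top0.npz')
hsv=cv2.cvtColor(P,cv2.COLOR_BGR2HSV)
V,U=np.mgrid[180:280,205:315];V=V.ravel();U=U.ravel()
X=pts('top',np.c_[U,V],D[V,U])
# black bar: dark and high
v=P[V,U].max(1)
bar=X[(v<45)&(X[:,2]>170)]; print('bar',len(bar),bar.min(0),bar.max(0))
c=bar.mean(0);w=np.linalg.svd(bar-c)[2];print(c,w[0])
# leaf alu: the points by colour: grey, z between 60 and 200 within region
sat=hsv[V,U,1];
al=X[(v>70)&(sat<60)&(X[:,2]>60)&(X[:,2]<190)]
# RANSAC plane
rng=np.random.default_rng(0);best=0
for i in range(500):
    a=al[rng.choice(len(al),3,False)];n=np.cross(a[1]-a[0],a[2]-a[0]);n/=np.linalg.norm(n)
    k=abs((al-a[0])@n)<2
    if k.sum()>best:best=k.sum();b=k
q=al[b];cc=q.mean(0);n=np.linalg.svd(q-cc)[2][2];n*=np.sign(n[2]);print('leaf top',len(al),best,cc,n,'tilt',np.degrees(np.arccos(n[2])),'yaw',np.degrees(np.arctan2(-n[1],-n[0])))
# jack dome
o=X[(hsv[V,U,0]>10)&(hsv[V,U,0]<28)&(sat>120)&(X[:,2]<105)];print('brass',len(o),o.mean(0) if len(o) else 0,o.max(0))
og=X[(hsv[V,U,0]<14)&(sat>190)&(v>150)];print('orange',len(og),og.mean(0))
# two-view bar ends
def tri(a,b):
    o1,d1=ray('top',[a]);o2,d2=ray('scene',[b]);d1=d1[0];d2=d2[0]
    t=np.linalg.lstsq(np.c_[d1,-d2],o2-o1,rcond=None)[0];p1=o1+t[0]*d1;p2=o2+t[1]*d2
    return (p1+p2)/2,np.linalg.norm(p1-p2)
print(tri((220.1,224.4),(391.2,150)),tri((278.4,215.6),(349.5,168)))
print('hinge lugs',tri((195+100/3.871,180+358/3.871),(280+376/4,140+235/4)),tri((195+415/3.871,180+310/3.871),(280+148/4,140+357/4)))
# scene view: brass dome & leaf underside
P,D=load('pics/scene0.npz');h=cv2.cvtColor(P,cv2.COLOR_BGR2HSV)
V,U=np.mgrid[210:232,355:382];V=V.ravel();U=U.ravel();k=(h[V,U,1]>120)&(h[V,U,0]>8)&(h[V,U,0]<30)
Y=pts('scene',np.c_[U,V][k],D[V,U][k]);print('brass scene',k.sum(),Y.mean(0),Y.max(0),Y[Y[:,2]>85].mean(0), U[k].mean(),V[k].min())
E
```

```text
bar 718 [307.99199089 -53.65993111 170.08765067] [ 560.55630397  139.84376377 1455.37249574]
[531.6380335   77.63993164 240.46305607] [-0.16001786 -0.10515938  0.98149671]
leaf top 606 448 [502.63518695  73.08784641 141.49763903] [-0.91255801 -0.16207849  0.37545765] tilt 67.94739907469835 yaw 10.071222262376434
brass 65 [560.1702673   68.25664407  92.89310342] [573.18239847 129.29436157 103.81085231]
orange 17 [515.21229044  27.15201112 173.52756415]
(array([535.59942535, 139.29185465, 236.23638759]), np.float64(0.39472976028182805)) (array([555.35511595,  21.32177746, 240.52251715]), np.float64(3.186625798640748))
hinge lugs (array([459.9713487 , 162.51449294,  39.95748018]), np.float64(0.7215885240137618)) (array([493.17677099, -24.67818253,  41.45491231]), np.float64(1.9826654538452912))
brass scene 91 [571.61432034  62.05024032  86.71628658] [579.23741425  71.97504147  99.72304425] [571.66782675  62.32200597  93.21292123] 366.38461538461536 216
```

Candidates for the jack: the dark one with a brass dome at scene (367,222), two red ones at (300,260) and (326,292), a green one at (416,297), and a pink one at top (232,315). I choose the dark one with the brass dome on the grey stand, and the crop confirms it. The bar is the black one at scene (349..391, 150..168). The leaf is tilted about 68.5° and its yaw is about 10°.

```bash
python3 -m crank '{"delta_pos":[[0,0,-0.02],[0,0,-0.02],[0.0175,-0.0213,-0.002],[0.0175,-0.0213,-0.002],[0.0175,-0.0213,-0.002],[0.0175,-0.0213,-0.002],[0.0175,-0.0213,-0.002],[0.0175,-0.0213,-0.002]],"twist":[0,0,0,0,0,0,0,0]}' 1
python3 -m crank '{"delta_pos":[[0.0175,-0.0213,-0.002],[0.0175,-0.0213,-0.002],[0.0175,-0.0213,-0.002],[0.0175,-0.0213,-0.002],[0.0175,-0.0213,-0.002],[0.0175,-0.0213,-0.002],[0.0175,-0.0213,-0.002],[0.0175,-0.0213,-0.002]],"twist":[0,0,0,0,0,0,0,0]}'
```

```text
clock: 0.82
position: [244.8, 475.1, 355.7]
ee_rot: [-0.62, 0.784, -0.0, -0.0]
contact_force: [-0.3, -0.4, -0.1]
gripper_width: 85.5
clock: 1.48
position: [378.2, 299.6, 371.8]
ee_rot: [-0.62, 0.784, 0.0, -0.0]
contact_force: [-0.1, -0.0, 0.3]
gripper_width: 85.3
```

```bash
python3 -m crank '{"delta_pos":[[0.0175,-0.0213,0],[0.0175,-0.0213,0],[0.0175,-0.0213,0],[0.0175,-0.0213,0],[0.0175,-0.0213,0],[0.0175,-0.0213,0],[0.0175,-0.0213,0],[0.0175,-0.0213,0]],"twist":[0,0,0,0,0,0,0,0]}' 1
python3 -m crank '{"delta_pos":[[0.0175,-0.0213,0],[0.0175,-0.0213,0],[0,0,0],[0,0,0],[0,0,0],[0,0,0],[0,0,0],[0,0,0]],"twist":[0,0,0.116,0.116,0.116,0.116,0.116,0.116]}'
python3 -m crank '{"delta_pos":[[0,0,0],[0,0,0],[0,0,0],[0,0,0],[0,0,0]],"twist":[0.116,0.116,0.116,0.116,0]}'
python3 - <<'E'
from h import *
s=arm.read_state();print(s['position'],R.from_quat(s['ee_rot']).as_matrix()[:,0],s['joints'])
T=pose('wrist',s);P,D=imaging.get_image('wrist');np.savez('pics/w1.npz',p=P,d=D,T=T);cv2.imwrite('pics/w1.png',P)
E
```

```text
clock: 2.15
position: [511.8, 124.1, 371.7]
ee_rot: [-0.62, 0.784, 0.0, -0.0]
contact_force: [0.3, -0.4, -0.1]
gripper_width: 85.4
clock: 2.82
position: [544.5, 81.4, 371.5]
ee_rot: [-0.313, 0.95, 0.0, -0.0]
contact_force: [-0.9, 0.1, 0.0]
gripper_width: 85.6
clock: 3.23
position: [544.5, 81.5, 371.5]
ee_rot: [-0.088, 0.996, -0.0, -0.0]
contact_force: [0.1, 1.0, -0.6]
gripper_width: 85.5
[544.48290372  81.50001328 371.5346891 ] [-9.84545614e-01 -1.75126325e-01  8.39079945e-04] [ 4.42974897e-01  2.16617788e-01 -6.10632030e-02 -2.42203253e-04
 -1.29392152e+00 -2.66874464e-01]
```

View pics/w1.png

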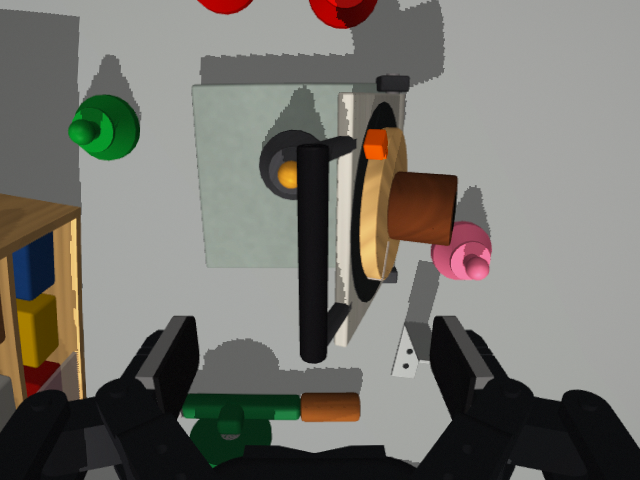

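```bash
python3 - <<'E'
from h import *
z=np.load('pics/w1.npz');P,D,T=z['p'],z['d'],z['T']
V,U=np.mgrid[140:370,290:345];V=V.ravel();U=U.ravel()
X=pts('wrist',np.c_[U,V],D[V,U],T);v=P[V,U].max(1)
k=(v<60)&(D[V,U]>0)&(X[:,2]>225)&(U>295)&(U<330);B=X[k]
print(k.sum(),B.min(0),B.max(0))
c=np.array([B[:,0].mean(),B[:,1].mean()]);w=np.linalg.svd(B-B.mean(0))[2][0];print(B.mean(0),w,'topz',np.percentile(B[:,2],95))
h=cv2.cvtColor(P,cv2.COLOR_BGR2HSV)
S=(h[...,1]>150)&(h[...,0]>14)&(h[...,0]<30);S[:150]=0;S[200:]=0;S[:,:270]=0;S[:,310:]=0
V,U=np.nonzero(S);Y=pts('wrist',np.c_[U,V],D[V,U],T);print('brass',len(V),Y.mean(0),Y.max(0),U.min(),U.max(),V.min(),V.max())
# tool-frame offset
s=arm.read_state();Rm=R.from_quat(s['ee_rot']).as_matrix()
t=T[:3,3]
E
```

```text
6432 [525.10836666  20.84736253 225.20187884] [562.43138889 140.36310361 249.26594983]
[545.80098557  74.52466164 245.61564964] [-0.17811994  0.9840082   0.00107244] topz 247.94573239676365
brass 461 [568.73852068  65.15410627 100.01804272] [578.2791733   83.72574265 442.1813925 ] 278 297 161 188
```

```bash
python3 -m crank '{"delta_pos":[[0,0,0.016],[0,0,0.016],[0,0,0.016],[0,0,0.016],[0,0,0.016],[0,0,0]],"twist":[0,0,0,0,0,0]}' 1
python3 -m crank '{"delta_pos":[[0,0,0],[0,0,0],[0,0,0],[0,0,0],[0,0,0],[0,0,0],[0,0,0],[0,0,0]],"twist":[0,0,0,0,0,0,0,0]}' 0.12
python3 -c "
from h import *
P,D=imaging.get_image('wrist');cv2.imwrite('pics/w2.png',P)"
```

```text
clock: 3.78
position: [543.0, 81.1, 288.3]
ee_rot: [-0.09, 0.996, -0.001, -0.004]
contact_force: [-0.3, 0.4, -1.2]
gripper_width: 85.7
clock: 4.45
position: [545.0, 81.6, 292.7]
ee_rot: [-0.089, 0.996, 0.0, 0.001]
contact_force: [0.3, 0.5, 3.3]
gripper_width: 14.1
```

View pics/w2.png

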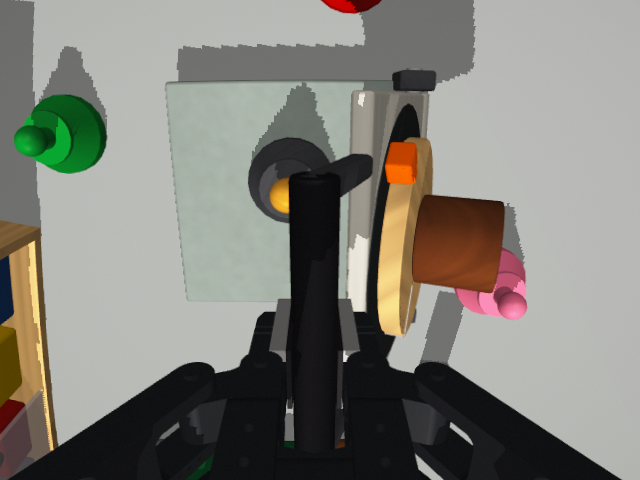

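```bash
python3 -m crank '{"delta_pos":[[-0.0051,0,0.002],[-0.0051,0,0.002],[-0.005,0,0.0023],[-0.005,0,0.0023],[-0.0097,0,0.0051],[0,0,0]],"twist":[0,0,0,0,0,0]}'
python3 -m crank '{"delta_pos":[[-0.0095,0,0.0056],[-0.0092,0,0.006],[-0.0088,0,0.0066],[-0.0085,0,0.007],[0,0,0]],"twist":[0,0,0,0,0]}'

```

```text
clock: 5.0
position: [575.3, 87.1, 277.6]
ee_rot: [-0.089, 0.996, -0.0, -0.0]
contact_force: [3.0, -0.0, 0.9]
gripper_width: 14.2
clock: 5.42
position: [610.8, 93.5, 250.0]
ee_rot: [-0.089, 0.996, -0.0, -0.001]
contact_force: [2.7, -0.3, -6.0]
gripper_width: 14.2
```

```bash
python3 -c "
from h import *
P,D=imaging.get_image('wrist');Q,E=imaging.get_image('scene')
cv2.imwrite('pics/m3.png',np.hstack([cv2.resize(P[80:],(400,300)),cv2.resize(Q[110:290,270:470],(400,300),interpolation=cv2.INTER_CUBIC)]))"
```

```text
(no output)
```

View pics/m3.png

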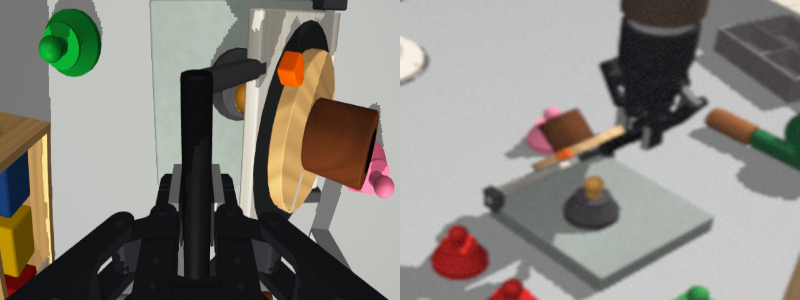

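```bash
python3 -m crank '{"delta_pos":[[-0.0041,0,0.0037],[-0.0040,0,0.0037],[-0.0039,0,0.0039],[-0.0038,0,0.0039],[0,0,0]],"twist":[0,0,0,0,0]}'
python3 -m crank '{"delta_pos":[[-0.0025,0,0.0027],[-0.0024,0,0.0027],[0,0,0]],"twist":[0,0,0]}'
python3 -m crank '{"delta_pos":[[-0.0012,0,0.0014],[-0.0012,0,0.0014],[0,0,0]],"twist":[0,0,0]}'

```

```text
clock: 5.93
position: [624.9, 95.9, 236.6]
ee_rot: [-0.089, 0.996, -0.0, -0.001]
contact_force: [-1.7, 1.4, -3.9]
gripper_width: 14.0
clock: 6.18
position: [629.6, 96.8, 231.6]
ee_rot: [-0.089, 0.996, -0.0, -0.001]
contact_force: [-2.8, -0.1, -2.6]
gripper_width: 13.9
clock: 6.43
position: [631.7, 97.1, 229.2]
ee_rot: [-0.089, 0.996, -0.0, -0.001]
contact_force: [-4.1, 0.4, -2.1]
gripper_width: 14.3
```

```bash
python3 -m crank '{"delta_pos":[[-0.001,0,0.0014],[-0.001,0,0.0014],[0,0,0]],"twist":[0,0,0]}'
python3 -m crank '{"delta_pos":[[-0.001,0,0.0014],[-0.001,0,0.0014],[0,0,0]],"twist":[0,0,0]}'
python3 -m crank '{"delta_pos":[[-0.001,0,0.0014],[-0.001,0,0.0014],[0,0,0]],"twist":[0,0,0]}'
python3 -c "
from h import *
P,D=imaging.get_image('wrist');Q,E=imaging.get_image('scene')
cv2.imwrite('pics/m4.png',np.hstack([cv2.resize(P[80:],(400,300)),cv2.resize(Q[150:240,310:410],(400,360),interpolation=cv2.INTER_CUBIC)[:300]]))"
```

```text
clock: 6.68
position: [633.7, 97.5, 226.7]
ee_rot: [-0.089, 0.996, -0.0, -0.001]
contact_force: [-4.8, 1.0, -0.6]
gripper_width: 14.2
clock: 6.93
position: [636.2, 98.0, 223.9]
ee_rot: [-0.089, 0.996, 0.0, 0.0]
contact_force: [-4.4, -0.3, -2.4]
gripper_width: 14.3
clock: 7.18
position: [638.2, 98.3, 221.2]
ee_rot: [-0.089, 0.996, 0.0, 0.0]
contact_force: [-3.4, 0.7, -1.3]
gripper_width: 14.1
```

View pics/m4.png

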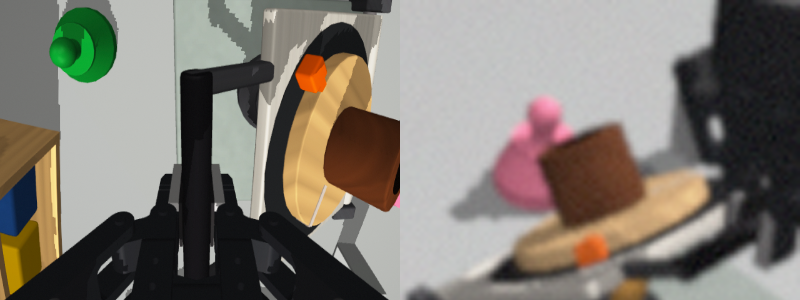

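```bash
for i in 1; do python3 -m crank '{"delta_pos":[[-0.001,0,0.0014],[0,0,0]],"twist":[0,0]}'; done
python3 -m crank '{"delta_pos":[[-0.001,0,0.0014],[0,0,0]],"twist":[0,0]}'
python3 -m crank '{"delta_pos":[[-0.001,0,0.0014],[0,0,0]],"twist":[0,0]}'

```

```text
clock: 7.45
position: [639.2, 98.5, 219.9]
ee_rot: [-0.089, 0.996, -0.0, -0.0]
contact_force: [-4.1, 0.4, -0.8]
gripper_width: 14.3
clock: 7.62
position: [640.2, 98.7, 218.5]
ee_rot: [-0.089, 0.996, -0.0, -0.0]
contact_force: [-3.8, 0.0, -1.1]
gripper_width: 14.2
clock: 7.78
position: [641.1, 98.9, 217.2]
ee_rot: [-0.089, 0.996, -0.0, -0.0]
contact_force: [-4.6, 0.5, 1.1]
gripper_width: 14.3
```

```bash
python3 -m crank '{"delta_pos":[[-0.001,0,0.0014],[0,0,0]],"twist":[0,0]}'
python3 -m crank '{"delta_pos":[[-0.001,0,0.0014],[0,0,0]],"twist":[0,0]}'

```

```text
clock: 7.95
position: [642.5, 99.1, 215.7]
ee_rot: [-0.089, 0.996, 0.0, 0.001]
contact_force: [-4.3, -0.5, -1.3]
gripper_width: 14.2
clock: 8.12
position: [643.5, 99.3, 214.2]
ee_rot: [-0.089, 0.996, 0.0, 0.001]
contact_force: [-4.5, -0.2, -1.3]
gripper_width: 14.0
```

```bash
python3 -m crank '{"delta_pos":[[-0.0008,0,0.0014],[0,0,0]],"twist":[0,0]}'
python3 -m crank '{"delta_pos":[[-0.0008,0,0.0014],[0,0,0]],"twist":[0,0]}'
python3 -c "
from h import *
Q,E=imaging.get_image('scene')
cv2.imwrite('pics/m5.png',cv2.resize(Q[165:245,315:405],(720,640),interpolation=cv2.INTER_CUBIC)[:600])"
```

```text
clock: 8.28
position: [644.4, 99.5, 212.9]
ee_rot: [-0.089, 0.996, 0.0, 0.001]
contact_force: [-3.4, 1.0, 0.0]
gripper_width: 14.3
clock: 8.45
position: [644.9, 99.5, 212.0]
ee_rot: [-0.089, 0.996, -0.0, 0.0]
contact_force: [-4.7, 1.1, 1.9]
gripper_width: 14.0
```

View pics/m5.png

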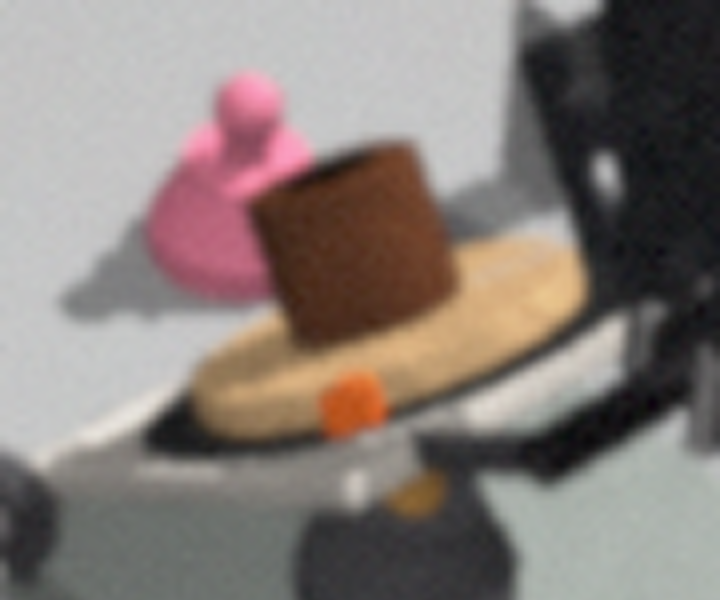

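```bash
python3 -m crank '{"delta_pos":[[-0.0006,0,0.001],[0,0,0]],"twist":[0,0]}'
python3 -m crank '{"delta_pos":[[-0.0006,0,0.001],[0,0,0]],"twist":[0,0]}'
```

```text
clock: 8.67
position: [645.2, 99.6, 211.7]
ee_rot: [-0.089, 0.996, -0.0, 0.0]
contact_force: [-5.5, 1.4, 5.9]
gripper_width: 14.2
clock: 8.83
position: [645.4, 99.6, 211.5]
ee_rot: [-0.089, 0.996, -0.0, -0.0]
contact_force: [-8.3, 0.9, 9.3]
gripper_width: 13.7
```

```bash
python3 -m crank '{"delta_pos":[[0,0,0],[0,0,0],[0,0,0],[0,0,0]],"twist":[0,0,0,0]}'
python3 -m crank '{"delta_pos":[[0,0,0],[0,0,0],[0,0,0],[0,0,0],[0,0,0]],"twist":[0,0,0,0,0]}' 0.5
python3 -m crank '{"delta_pos":[[0,0,-0.01],[0,0,-0.02],[0,0,-0.03],[0,0,-0.03],[0,0,-0.03],[0,0,-0.02],[0,0,0]],"twist":[0,0,0,0,0,0,0]}' 0.5
```

```text
clock: 9.17
position: [645.3, 99.6, 211.5]
ee_rot: [-0.089, 0.996, -0.0, -0.0]
contact_force: [-8.0, 1.3, 8.9]
gripper_width: 13.9
clock: 9.58
position: [646.4, 99.8, 209.2]
ee_rot: [-0.089, 0.996, 0.0, 0.001]
contact_force: [-0.2, -0.6, -0.1]
gripper_width: 42.9
clock: 10.17
position: [647.6, 99.8, 356.7]
ee_rot: [-0.089, 0.996, 0.001, 0.006]
contact_force: [-0.0, 0.5, 0.9]
gripper_width: 42.6
```

```bash
python3 -m crank '{"delta_pos":[[0,0,0],[0,0,0],[0,0,0],[0,0,0],[0,0,0],[0,0,0],[0,0,0],[0,0,0]],"twist":[0.12,0.12,0.12,0.12,0.12,0.12,0.12,0.12]}' 1
python3 -m crank '{"delta_pos":[[0,0,0],[0,0,0],[0,0,0],[0,0,0],[0,0,0],[0,-0.034,0],[0,-0.034,0],[0,-0.034,0]],"twist":[0.12,0.12,0.12,0.12,0.12,0,0,0]}' 0.9
python3 -m crank '{"delta_pos":[[0,-0.034,0],[0,0,0],[0,0,0]],"twist":[0,0,0]}'
python3 - <<'E'
from h import *
s=arm.read_state();print(s['position'],R.from_quat(s['ee_rot']).as_matrix()[:,0],s['joints'])
T=pose('wrist',s);P,D=imaging.get_image('wrist');np.savez('pics/w5.npz',p=P,d=D,T=T);cv2.imwrite('pics/w5.png',P)
Q,E=imaging.get_image('scene')
cv2.imwrite('pics/m6.png',cv2.resize(Q[165:245,315:405],(720,640),interpolation=cv2.INTER_CUBIC)[:600])
E
```

```text
clock: 10.83
position: [645.9, 99.7, 349.4]
ee_rot: [0.384, 0.923, 0.0, 0.0]
contact_force: [0.2, 0.1, 0.1]
gripper_width: 85.3
clock: 11.5
position: [544.7, 80.3, 348.5]
ee_rot: [0.637, 0.771, -0.001, -0.0]
contact_force: [0.6, 0.1, 0.3]
gripper_width: 76.8
clock: 11.75
position: [511.0, 73.8, 350.5]
ee_rot: [0.637, 0.771, 0.001, 0.0]
contact_force: [0.7, 0.3, 0.3]
gripper_width: 76.8
[511.04769748  73.78957268 350.47489075] [-1.88295833e-01  9.82112309e-01  3.04671390e-04] [ 4.58143583e-01  1.66141646e-01 -1.77674081e-01  2.27310726e-04
 -1.22505644e+00 -1.83959037e+00]
```

View pics/w5.png

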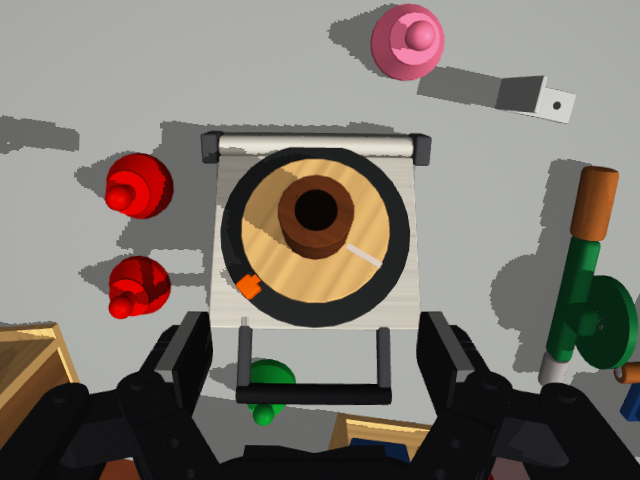

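View pics/m6.png

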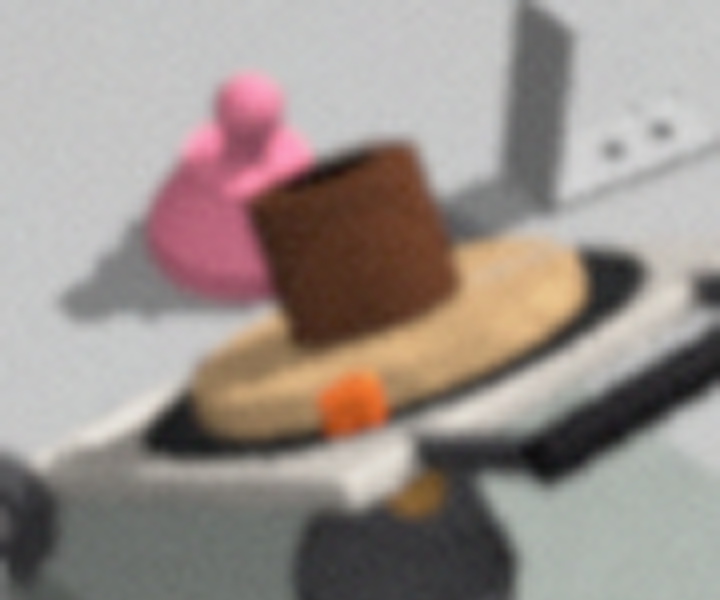

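```bash
cat > disc.py <<'E'
from h import *
def analyse(P,D,T,pr=True):
    h=cv2.cvtColor(P,cv2.COLOR_BGR2HSV)
    # plywood mask -> plane of disc top
    M=((h[...,0]>8)&(h[...,0]<28)&(h[...,1]>60)&(h[...,1]<190)&(P.max(2)>110)).astype(np.uint8)
    M[:130]=0;M[320:]=0;M[:,:225]=0;M[:,405:]=0
    M=cv2.erode(M,np.ones((3,3)));V,U=np.nonzero(M);X=pts('wrist',np.c_[U,V],D[V,U],T)
    k=D[V,U]>0;X=X[k]
    for _ in range(4):
        c=X.mean(0);n=np.linalg.svd(X-c)[2][2];n*=np.sign(n[2]);X=X[abs((X-c)@n)<3]
    t=np.arccos(n[2]);yaw=np.arctan2(-n[1],-n[0])
    ex=np.cross([0,1,0],n);hy=np.cross(n,[1,0,0]);
    a=np.array([np.cos(yaw),np.sin(yaw),0]);lx=a*np.cos(t)+np.array([0,0,np.sin(t)]);ly=np.cross(n,lx)
    onp=lambda uv:(lambda o,d:o+d*(((c-o)@n)/(d@n))[:,None])(*ray('wrist',uv,T))
    # orange tab & white line
    O=(h[...,0]<14)&(h[...,1]>200)&(P[...,2]>200);O[320:]=0;O[:200]=0;O[:,:215]=0;O[:,300:]=0
    W=(h[...,1]<45)&(P.min(2)>150);W=W.astype(np.uint8);W[:,:225]=0;W[:,405:]=0;W[:150]=0;W[310:]=0
    return dict(X=X,c=c,n=n,t=np.degrees(t),yaw=np.degrees(yaw),lx=lx,ly=ly,onp=onp,O=O,W=W,M=M,h=h)
E
python3 - <<'E'
from disc import *
z=np.load('pics/w5.npz');P,D,T=z['p'],z['d'],z['T'];r=analyse(P,D,T)
print(len(r['X']),r['c'],r['n'],r['t'],r['yaw'])
# disc outline: ellipse of plywood incl. ring; circle fit in plane of plywood contour farthest points
M=r['M'];cs=max(cv2.findContours(M,0,1)[0],key=cv2.contourArea)
h=cv2.convexHull(cs)[:,0].astype(float);Y=r['onp'](h);q=np.c_[(Y-r['c'])@r['lx'],(Y-r['c'])@r['ly']]
A=np.c_[2*q,np.ones(len(q))];s=np.linalg.lstsq(A,(q**2).sum(1),rcond=None)[0];print('disc centre',s[:2],'R',np.sqrt(s[2]+s[0]**2+s[1]**2))
C=r['c']+s[0]*r['lx']+s[1]*r['ly'];print('C world',C)
def ang(uv):
    Y=r['onp'](uv)-C;return np.c_[np.hypot(Y@r['lx'],Y@r['ly']),np.arctan2(Y@r['ly'],Y@r['lx'])]
V,U=np.nonzero(r['O']);print('tab',len(V),U.mean(),V.mean(),ang([[U.mean(),V.mean()]]))
print('line ends (px by eye)',ang([[381,264],[349,247],[365,255]]), 'nose',ang([[259,282]]))
print('ring mid',C+30*r['n'],'ringtop',C+46*r['n'])
V,U=np.nonzero(((r['h'][...,1]>100)&(P.max(2)<35)&(P.max(2)>0))[180:240,290:345]);print('hole',U.mean()+290,V.mean()+180, proj('wrist',[C+46*r['n']],T))
print('hinge est', C-80*r['lx']-22*r['n'])
E
```

```text
10560 [534.29076447  78.28436592 108.41192817] [-0.53006147 -0.09466669  0.84265832] 32.578094054611995 10.126018033442632
disc centre [-6.97155952  1.02543737] R 58.583148439102345
C world [528.32734249  78.26098743 104.65810136]
tab 371 248.67924528301887 285.8463611859838 [[69.91380315 -0.82203718]]
line ends (px by eye) [[59.68691829  1.05994224]
 [31.20963383  1.04052014]
 [45.29680612  1.06106705]] nose [[62.06741923 -0.77194054]]
ring mid [512.42549825  75.4209868  129.93785108] ringtop [503.94451465  73.90631979 143.42038427]
hole 315.5216417910448 209.80074626865672 [[315.85671514 210.43093046]]
hinge est [473.62608615  68.49157953  43.04372622]
```

```bash
python3 -m crank '{"delta_pos":[[0.0014,-0.001,0],[0,0,0],[0,0,0.03],[0,0,0.03],[0,0,0.03],[0,0,0],[0,0,0]],"twist":[-0.12,-0.12,0,0,0,0,0]}' 0.82
python3 -c "
from h import *
P,D=imaging.get_image('wrist');cv2.imwrite('pics/w6.png',P);print(arm.read_state()['position'])"
```

```text
clock: 12.43
position: [511.8, 75.4, 258.3]
ee_rot: [0.54, 0.841, -0.002, -0.001]
contact_force: [0.5, 0.3, 0.2]
gripper_width: 70.0
[512.59334708  75.74172162 260.07970446]
```

View pics/w6.png

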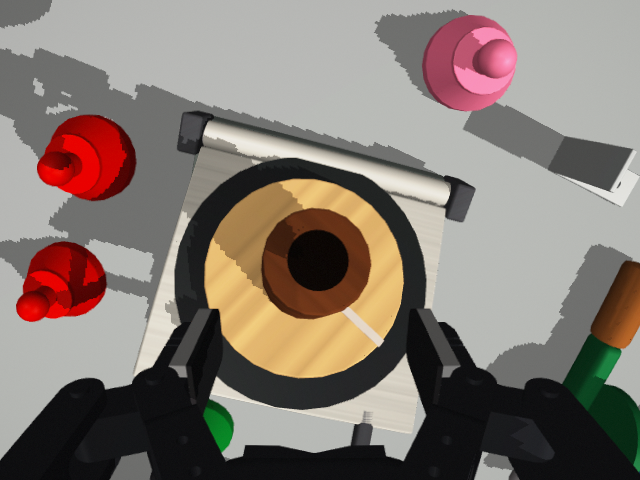

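```bash
python3 -m crank '{"delta_pos":[[0,-0.0025,0.02],[0,0,0.02],[0,0,0.016],[0,0,0.016],[0,0,0],[0,0,0]],"twist":[0,0,0,0,0,0]}' 0.82
python3 -c "
from h import *
P,D=imaging.get_image('wrist');cv2.imwrite('pics/w7.png',P);print(arm.read_state()['position'])"
```

```text
clock: 12.98
position: [510.1, 74.8, 188.9]
ee_rot: [0.54, 0.842, 0.001, 0.001]
contact_force: [-0.1, 0.9, 0.2]
gripper_width: 70.1
[510.35574222  74.90583221 189.43941948]
```

View pics/w7.png

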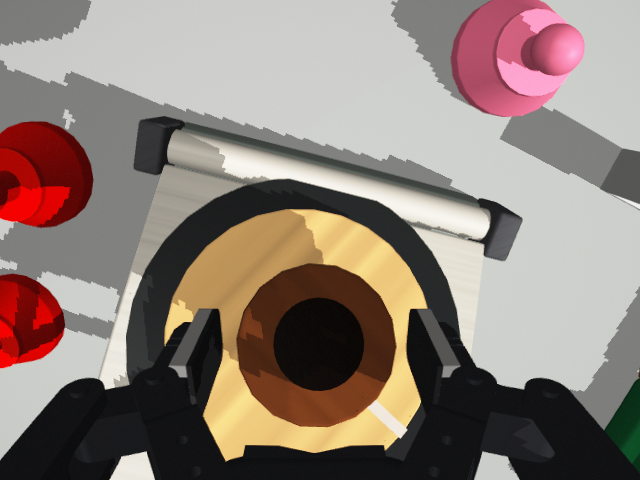

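```bash
python3 -m crank '{"delta_pos":[[0,0,0],[0,0,0],[0,0,0],[0,0,0],[0,0,0]],"twist":[0,0,0,0,0]}' 0.4
python3 -m crank '{"delta_pos":[[0,0,0],[0,0,0],[0,0,0],[0,0,0],[0,0,0]],"twist":[0.08,0.08,0.08,0,0]}'
```

```text
clock: 13.45
position: [510.2, 74.6, 190.4]
ee_rot: [0.54, 0.841, 0.002, 0.002]
contact_force: [-1.2, 0.2, 6.1]
gripper_width: 53.8
clock: 13.87
position: [511.3, 75.0, 189.7]
ee_rot: [0.637, 0.771, 0.003, 0.002]
contact_force: [4.6, -2.3, 1.8]
gripper_width: 52.6
```

```bash
python3 -m crank '{"delta_pos":[[0,0,0],[0,0,0],[0,0,0],[0,0,0],[0,0,0]],"twist":[0.08,0.08,0.08,0,0]}'
python3 -m crank '{"delta_pos":[[0,0,0],[0,0,0],[0,0,0],[0,0,0],[0,0,0]],"twist":[0.08,0.08,0.06,0,0]}'
python3 -c "
from h import *
P,D=imaging.get_image('wrist');cv2.imwrite('pics/w8.png',P);print(arm.read_state()['position'])"
```

```text
clock: 14.28
position: [511.0, 75.0, 190.3]
ee_rot: [0.723, 0.691, 0.004, 0.002]
contact_force: [0.8, -5.4, 5.7]
gripper_width: 52.0
clock: 14.7
position: [508.5, 75.4, 192.5]
ee_rot: [0.796, 0.606, 0.002, -0.0]
contact_force: [-12.9, 4.3, 25.7]
gripper_width: 52.3
[508.52745438  75.39437709 192.54499299]
```

View pics/w8.png

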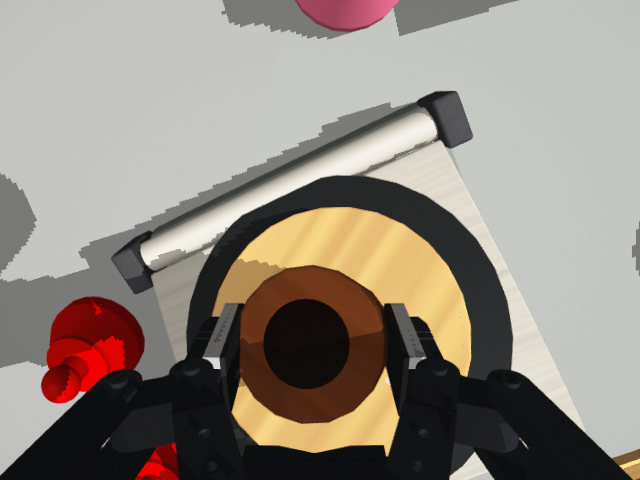

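```bash
python3 -m crank '{"delta_pos":[[0,0,0],[0,0,0],[0,0,0],[0,0,0],[0,0,-0.004]],"twist":[0,0,0,0,0]}' 0.82
python3 -m crank '{"delta_pos":[[0,0,0],[0,0,0],[0,0,0],[0,0,0],[0,0,0],[0,0,0],[0,0,0],[0,0,0]],"twist":[-0.11,-0.11,-0.11,-0.11,-0.11,-0.11,0,0]}' 0.82
python3 - <<'E'
from h import *
s=arm.read_state();T=pose('wrist',s);P,D=imaging.get_image('wrist');np.savez('pics/w9.npz',p=P,d=D,T=T);cv2.imwrite('pics/w9.png',P);print(s['position'],R.from_quat(s['ee_rot']).as_matrix()[:,0],s['contact_force'])
E
```

```text
clock: 15.17
position: [508.2, 74.0, 190.5]
ee_rot: [0.796, 0.605, -0.001, -0.0]
contact_force: [-0.1, 0.2, -0.2]
gripper_width: 70.0
clock: 15.83
position: [508.8, 74.3, 191.3]
ee_rot: [0.558, 0.83, -0.0, -0.0]
contact_force: [-0.1, -0.3, -1.1]
gripper_width: 70.4
[508.79528255  74.26884387 191.31157666] [-3.76415875e-01  9.26450796e-01 -1.09004912e-04] [-0.14078474 -0.33788494 -1.071315  ]
```

View pics/w9.png

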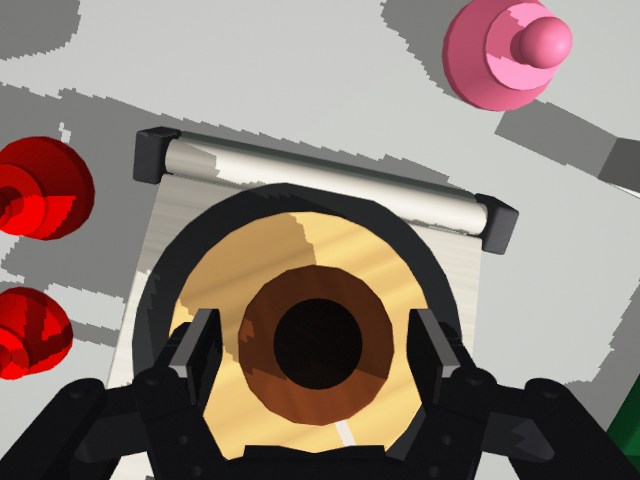

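```bash
cat > ang.py <<'E'
from h import *
C=np.array([528.3,78.3,104.7]);n=np.array([-.53006,-.09467,.84266])
a=np.array([np.cos(.1767),np.sin(.1767),0]);t=np.arccos(n[2]);lx=a*np.cos(t)+np.array([0,0,np.sin(t)]);ly=np.cross(n,lx)
def ang(uv,T):
    o,d=ray('wrist',uv,T);Y=o+d*(((C-o)@n)/(d@n))[:,None]-C
    return np.c_[np.hypot(Y@lx,Y@ly),np.arctan2(Y@ly,Y@lx)]
E
python3 -c "
from ang import *
T=np.load('pics/w9.npz')['T'];print(ang([[340,422],[350,444]],T))"
```

```text
[[37.61483314  0.59439133]
 [47.92264547  0.59744008]]
```

```bash
python3 -m crank '{"delta_pos":[[0.0006,0.001,0.002],[0,0,0],[0,0,0],[0,0,0],[0,0,0],[0,0,0],[0,0,0]],"twist":[-0.12,0,0,0,0,0,0]}' 0.4
python3 -m crank '{"delta_pos":[[0,0,0],[0,0,0],[0,0,0],[0,0,0],[0,0,0]],"twist":[0.08,0.08,0.08,0.08,0.0]}'
python3 -m crank '{"delta_pos":[[0,0,0],[0,0,0],[0,0,0],[0,0,0],[0,0,0]],"twist":[0.08,0.08,0.08,0.08,0]}'

```

```text
clock: 16.47
position: [509.9, 74.4, 190.5]
ee_rot: [0.507, 0.862, -0.001, 0.001]
contact_force: [-0.0, -4.7, 5.5]
gripper_width: 54.3
clock: 16.88
position: [511.7, 75.2, 189.5]
ee_rot: [0.639, 0.77, 0.002, 0.002]
contact_force: [8.2, -5.7, -5.3]
gripper_width: 51.9
clock: 17.3
position: [510.5, 75.1, 191.0]
ee_rot: [0.752, 0.659, 0.001, 0.001]
contact_force: [-1.1, -5.6, 6.5]
gripper_width: 52.4
```

```bash
python3 -m crank '{"delta_pos":[[0,0,0],[0,0,0]],"twist":[0.07,0]}'
python3 -m crank '{"delta_pos":[[0,0,0],[0,0,0],[0,0,0],[0,0,0]],"twist":[0,0,0,0]}' 0.82
python3 -m crank '{"delta_pos":[[0,0,0],[0,0,0],[0,0,0],[0,0,0],[0,0,0],[0,0,0],[0,0,0],[0,0,0]],"twist":[-0.115,-0.115,-0.115,-0.115,-0.115,-0.115,0,0]}' 0.82
python3 - <<'E'
from h import *
s=arm.read_state();T=pose('wrist',s);P,D=imaging.get_image('wrist');np.savez('pics/w10.npz',p=P,d=D,T=T);cv2.imwrite('pics/w10.png',P);print(s['position'],R.from_quat(s['ee_rot']).as_matrix()[:,0],s['contact_force'])
E
```

```text
clock: 17.47
position: [509.6, 75.2, 191.8]
ee_rot: [0.775, 0.632, 0.001, 0.0]
contact_force: [-5.9, -1.3, 14.2]
gripper_width: 52.8
clock: 17.8
position: [509.4, 75.3, 189.0]
ee_rot: [0.775, 0.632, -0.0, -0.0]
contact_force: [-0.2, -0.9, -0.3]
gripper_width: 70.3
clock: 18.47
position: [509.4, 75.3, 189.1]
ee_rot: [0.516, 0.856, -0.0, -0.0]
contact_force: [0.4, -0.5, 0.1]
gripper_width: 69.7
[509.43286019  75.27673459 189.12006955] [-4.66679935e-01  8.84426276e-01  3.45274050e-05] [ 0.3916772  -0.50121402  0.08715109]
```

View pics/w10.png

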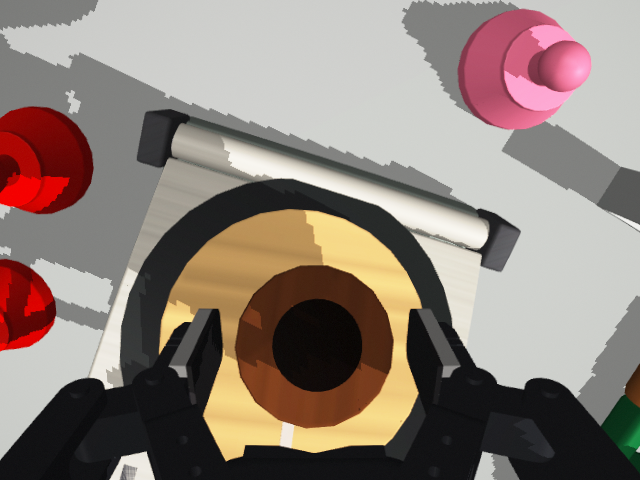

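```bash
python3 -c "
from ang import *
T=np.load('pics/w10.npz')['T'];print(ang([[289,425],[286,444]],T))"
python3 -m crank '{"delta_pos":[[0,0,0],[0,0,0],[0,0,0],[0,0,0],[0,0,0],[0,0,0]],"twist":[0,0,0,0,0,0]}' 0.4
python3 -m crank '{"delta_pos":[[0,0,0],[0,0,0],[0,0,0],[0,0,0],[0,0,0]],"twist":[0.08,0.08,0.08,0.08,0.0]}'
python3 -m crank '{"delta_pos":[[0,0,0],[0,0,0],[0,0,0],[0,0,0],[0,0,0]],"twist":[0.08,0.08,0.08,0.08,0]}'

```

```text
[[35.04540098  0.14342666]
 [42.87249274  0.13681369]]
clock: 19.02
position: [510.0, 74.4, 190.6]
ee_rot: [0.516, 0.857, -0.0, 0.001]
contact_force: [0.0, -3.6, 5.2]
gripper_width: 54.1
clock: 19.43
position: [511.6, 75.2, 189.6]
ee_rot: [0.646, 0.763, 0.002, 0.002]
contact_force: [7.2, -5.5, -5.2]
gripper_width: 52.0
clock: 19.85
position: [510.3, 75.2, 191.2]
ee_rot: [0.758, 0.652, 0.002, 0.001]
contact_force: [-1.9, -5.8, 8.2]
gripper_width: 52.3
```

```bash
python3 -m crank '{"delta_pos":[[0,0,0],[0,0,0]],"twist":[0.07,0]}'
python3 -m crank '{"delta_pos":[[0,0,0],[0,0,0],[0,0,0],[0,0,0]],"twist":[0,0,0,0]}' 0.82
python3 -m crank '{"delta_pos":[[0,0,-0.03],[0,0,-0.03],[0,0,-0.03],[0,0,0],[0,0,0],[0,0,0],[0,0,0],[0,0,0]],"twist":[-0.115,-0.115,-0.115,-0.115,-0.115,-0.115,0,0]}' 0.82
python3 - <<'E'
from h import *
s=arm.read_state();T=pose('wrist',s);P,D=imaging.get_image('wrist');np.savez('pics/w11.npz',p=P,d=D,T=T);cv2.imwrite('pics/w11.png',P);print(s['position'],R.from_quat(s['ee_rot']).as_matrix()[:,0],s['contact_force'])
Q,E=imaging.get_image('scene')
cv2.imwrite('pics/m11.png',cv2.resize(Q[165:245,315:405],(720,640),interpolation=cv2.INTER_CUBIC)[:600])
E
```

```text
clock: 20.02
position: [509.5, 75.4, 191.9]
ee_rot: [0.781, 0.625, 0.001, 0.0]
contact_force: [-8.0, -2.9, 13.8]
gripper_width: 52.4
clock: 20.35
position: [509.4, 75.3, 189.0]
ee_rot: [0.781, 0.625, -0.0, -0.0]
contact_force: [-0.3, -0.8, -0.1]
gripper_width: 69.9
clock: 21.02
position: [509.4, 75.2, 279.0]
ee_rot: [0.525, 0.851, -0.0, -0.0]
contact_force: [-0.4, 0.5, 0.3]
gripper_width: 70.0
[509.40583475  75.24276725 279.04254556] [-4.48937164e-01  8.93563329e-01  1.66406206e-05] [-0.44932199  0.54886386  0.34611627]
```

View pics/w11.png

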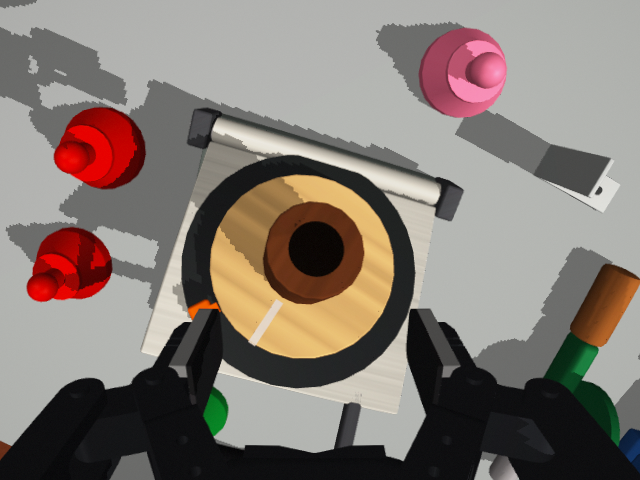

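View pics/m11.png

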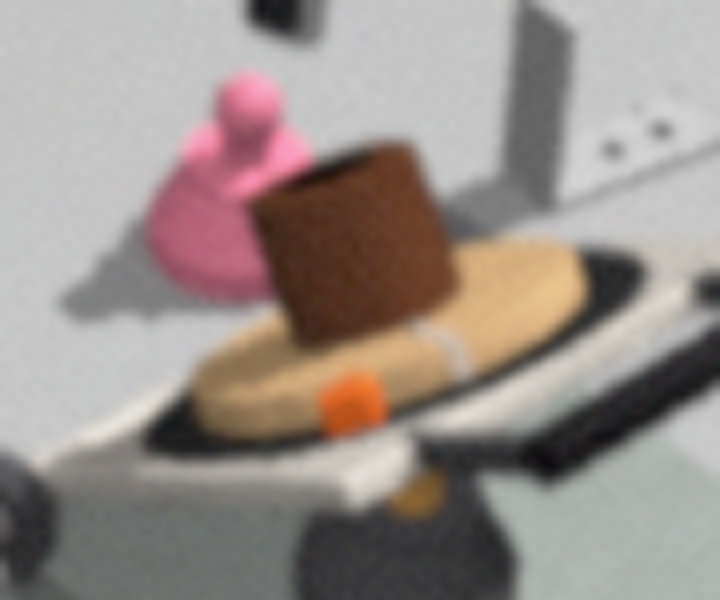

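```bash
python3 - <<'E'
from ang import *
T=np.load('pics/w11.npz')['T'];print(ang([[251,344],[279,302]],T))
z=np.load('pics/w5.npz');P=z['p'].copy()
tip=[C+61*(np.cos(a)*lx+np.sin(a)*ly) for a in (-.9,-.8,-.7)]
print(proj('wrist',tip,z['T']))
P2=np.load('pics/w11.npz')['p']
cv2.imwrite('pics/c5.png',np.hstack([cv2.resize(P[255:315,225:285],(400,400),interpolation=cv2.INTER_NEAREST),cv2.resize(P2[280:350,180:290],(400,400),interpolation=cv2.INTER_NEAREST)]))
E
```

```text
[[60.13489661 -0.32657879]
 [29.66219903 -0.32285579]]
[[253.64711684 273.55684368]
 [258.54987835 279.46366652]
 [264.07089129 284.86933493]]
```

View pics/c5.png

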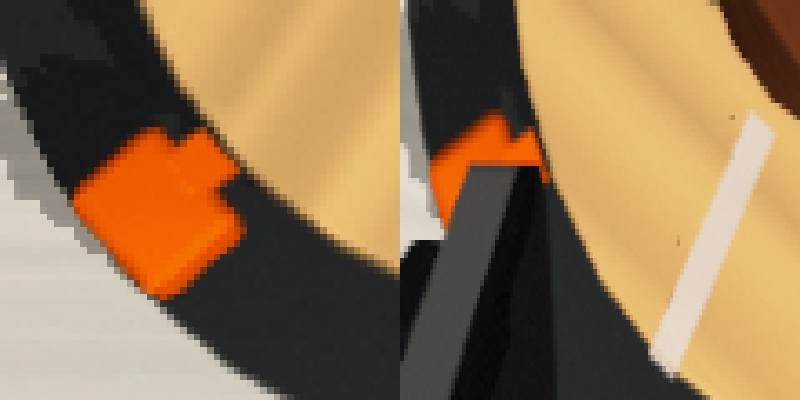

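```bash
python3 -m crank '{"delta_pos":[[0,0,0.025],[0,0,0.025],[0,0,0.02],[0,0,0.019],[0,0,0],[0,0,0]],"twist":[-0.05,0,0,0,0,0]}' 0.82
python3 -m crank '{"delta_pos":[[0,0,0],[0,0,0],[0,0,0],[0,0,0],[0,0,0],[0,0,0]],"twist":[0,0,0,0,0,0]}' 0.4
python3 -m crank '{"delta_pos":[[0,0,0],[0,0,0],[0,0,0],[0,0,0],[0,0,0]],"twist":[0.08,0.08,0.08,0.08,0.0]}'
python3 -m crank '{"delta_pos":[[0,0,0],[0,0,0],[0,0,0],[0,0,0],[0,0,0]],"twist":[0.08,0.08,0.08,0.08,0]}'
python3 -m crank '{"delta_pos":[[0,0,0],[0,0,0],[0,0,0],[0,0,0]],"twist":[0.07,0.04,0,0]}'

```

```text
clock: 21.62
position: [509.3, 75.1, 189.8]
ee_rot: [0.502, 0.865, -0.001, -0.001]
contact_force: [0.4, 0.6, 0.4]
gripper_width: 69.8
clock: 22.12
position: [510.5, 74.8, 192.6]
ee_rot: [0.502, 0.865, 0.001, 0.002]
contact_force: [0.2, -4.3, 6.8]
gripper_width: 53.6
clock: 22.53
position: [512.3, 75.4, 191.8]
ee_rot: [0.634, 0.774, 0.003, 0.003]
contact_force: [8.3, -7.7, -4.3]
gripper_width: 52.0
clock: 22.95
position: [512.0, 75.0, 192.5]
ee_rot: [0.748, 0.664, 0.004, 0.002]
contact_force: [4.8, -11.4, 1.3]
gripper_width: 52.4
clock: 23.28
position: [510.5, 74.9, 193.8]
ee_rot: [0.783, 0.621, 0.002, 0.001]
contact_force: [-2.8, -5.0, 13.3]
gripper_width: 52.2
```

Release, lift straight up, and look.

```bash
python3 -m crank '{"delta_pos":[[0,0,0],[0,0,0],[0,0,0],[0,0,0]],"twist":[0,0,0,0]}' 0.82
python3 -m crank '{"delta_pos":[[0,0,-0.03],[0,0,-0.03],[0,0,-0.03],[0,0,-0.03],[0,0,-0.03],[0,0,0],[0,0,0],[0,0,0]],"twist":[0,0,0,0,0,0,0,0]}' 0.82
python3 - <<'E'
from h import *
s=arm.read_state();T=pose('wrist',s);P,D=imaging.get_image('wrist');np.savez('pics/w12.npz',p=P,d=D,T=T);cv2.imwrite('pics/w12.png',P);print(s['position'],R.from_quat(s['ee_rot']).as_matrix()[:,0],s['contact_force'])
Q,E=imaging.get_image('scene');np.savez('pics/s12.npz',p=Q,d=E)
cv2.imwrite('pics/m12.png',cv2.resize(Q[165:245,315:405],(720,640),interpolation=cv2.INTER_CUBIC)[:600])
E
```

```text
clock: 23.62
position: [509.4, 75.6, 190.3]
ee_rot: [0.784, 0.621, 0.0, -0.0]
contact_force: [-0.5, 1.0, 0.7]
gripper_width: 70.0
clock: 24.28
position: [508.9, 75.4, 339.6]
ee_rot: [0.784, 0.621, -0.0, -0.001]
contact_force: [-0.2, 0.2, -0.1]
gripper_width: 69.8
[508.93499534  75.42465407 339.58475821] [ 2.29174176e-01  9.73385428e-01 -6.98570366e-05] [-0.24350732  0.17256509 -0.06437874]
```

View pics/w12.png

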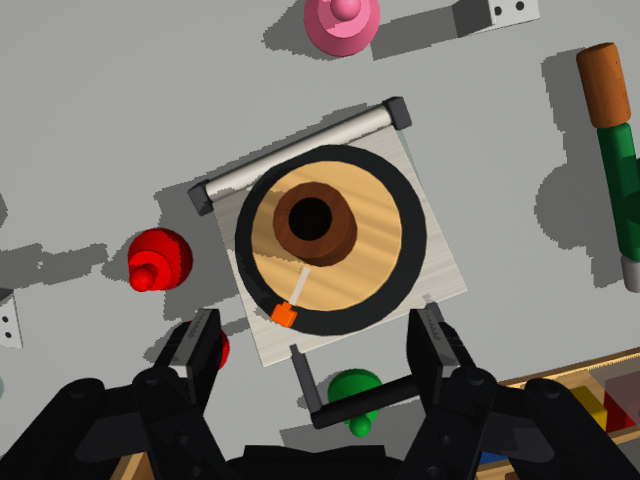

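View pics/m12.png

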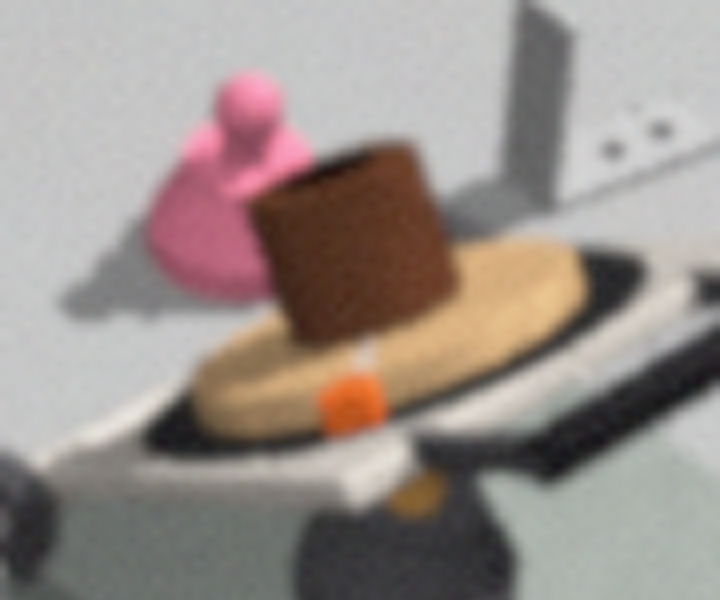

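```bash
python3 - <<'E'
from ang import *
from disc import analyse
z=np.load('pics/w12.npz');P,D,T=z['p'],z['d'],z['T']
r=analyse(P,D,T);print('plane',r['t'],r['yaw'],'C off plane',(C-r['c'])@r['n'])
h=r['h']
W=((h[...,1]<60)&(P.min(2)>140));W[:255]=0;W[312:]=0;W[:,:280]=0;W[:,315:]=0
V,U=np.nonzero(W);print('line',len(V),U.min(),U.max(),V.min(),V.max())
a=ang(np.c_[U,V],T)
for lo,hi in((30,40),(40,48),(48,58)):
    k=(a[:,0]>lo)&(a[:,0]<hi);print(lo,k.sum(),a[k,1].mean() if k.any() else 0)
O=(h[...,0]<14)&(h[...,1]>200)&(P[...,2]>150);O[:290]=0;O[335:]=0;O[:,:260]=0;O[:,305:]=0
V,U=np.nonzero(O);b=ang(np.c_[U,V],T);print('tab r',b[:,0].min(),b[:,0].max())
k=b[:,0]<66;print('nose',k.sum(),b[k,1].mean(),b[k,1].min(),b[k,1].max(),'all',b[:,1].mean())
cv2.imwrite('pics/c12.png',cv2.resize(P[250:340,250:340],(600,600),interpolation=cv2.INTER_NEAREST))
E
```

```text
plane 32.63414125073793 10.311528972391924 C off plane -0.0311408171404707
line 228 289 309 267 304
30 74 -0.7999151822008322
40 58 -0.7973109379686105
48 77 -0.7924996476476635
tab r 60.33962608756022 77.42549598028337
nose 98 -0.8180390243755261 -0.9343739242217167 -0.683908016242597 all -0.8142997587268191
```

View pics/c12.png

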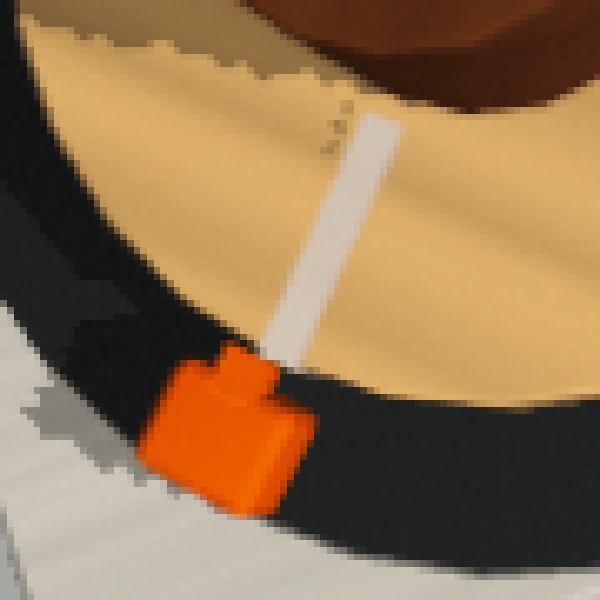

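```bash
python3 - <<'E'
from ang import *
z=np.load('pics/w12.npz');T=z['T'];f=lambda x,y:[250+x/6.667-.5,250+y/6.667-.5]
print(ang([f(281,366),f(225,345),f(280,368),f(252,357)],T))
z=np.load('pics/w5.npz');T=z['T'];f=lambda x,y:[225+x/6.667-.5,255+y/6.667-.5]
print(ang([f(210,128),f(240,170),f(180,148),f(222,185)],T))
E
```

```text
[[60.06114041 -0.77884592]
 [61.05556347 -0.8959705 ]
 [60.31630986 -0.77903829]
 [60.65839439 -0.8381073 ]]
[[59.61897195 -0.87961948]
 [60.18934207 -0.77748398]
 [63.7930479  -0.8847352 ]
 [62.89278432 -0.78062064]]
```

The line is about 2–3 mm short of the tab nose. That is within tolerance, but I'll make one small correcting turn for margin.

```bash
python3 -m crank '{"delta_pos":[[0,0,0.02],[0,0,0.02],[0,0,0.02],[0,0,0.02],[0,0,0],[0,0,0]],"twist":[-0.11,-0.11,-0.11,-0.11,0,0]}' 0.82
python3 -m crank '{"delta_pos":[[0,0,0.02],[0,0,0.02],[0,0,0.015],[0,0,0.014],[0,0,0],[0,0,0]],"twist":[0,0,0,0,0,0]}' 0.82
python3 -m crank '{"delta_pos":[[0,0,0],[0,0,0],[0,0,0],[0,0,0],[0,0,0],[0,0,0]],"twist":[0,0,0,0,0,0]}' 0.4
python3 -m crank '{"delta_pos":[[0,0,0],[0,0,0],[0,0,0],[0,0,0],[0,0,0]],"twist":[0.05,0.05,0,0,0]}'
python3 -m crank '{"delta_pos":[[0,0,0],[0,0,0],[0,0,0],[0,0,0]],"twist":[0,0,0,0]}' 0.82
python3 -m crank '{"delta_pos":[[0,0,-0.03],[0,0,-0.03],[0,0,-0.03],[0,0,-0.03],[0,0,-0.03],[0,0,0],[0,0,0],[0,0,0]],"twist":[0,0,0,0,0,0.1,0.1,0]}' 0.82
python3 - <<'E'
from h import *
s=arm.read_state();T=pose('wrist',s);P,D=imaging.get_image('wrist');np.savez('pics/w13.npz',p=P,d=D,T=T);print(s['position'],R.from_quat(s['ee_rot']).as_matrix()[:,0],s['contact_force'])
Q,E=imaging.get_image('scene')
cv2.imwrite('pics/m13.png',np.hstack([cv2.resize(P[250:340,230:320],(400,400),interpolation=cv2.INTER_NEAREST),cv2.resize(Q[165:245,315:395],(400,400),interpolation=cv2.INTER_CUBIC)]))
E
```

```text
clock: 24.88
position: [509.0, 75.0, 258.9]
ee_rot: [0.631, 0.776, -0.002, -0.001]
contact_force: [0.4, 0.6, -0.0]
gripper_width: 69.7
clock: 25.38
position: [510.0, 75.4, 192.1]
ee_rot: [0.63, 0.777, 0.0, 0.0]
contact_force: [1.4, 0.5, 0.2]
gripper_width: 69.9
clock: 25.88
position: [510.5, 74.9, 193.7]
ee_rot: [0.629, 0.777, 0.001, 0.002]
contact_force: [0.5, -2.8, 6.6]
gripper_width: 52.3
clock: 26.3
position: [511.5, 75.0, 193.2]
ee_rot: [0.667, 0.745, 0.003, 0.002]
contact_force: [3.5, -6.7, -0.5]
gripper_width: 52.1
clock: 26.63
position: [509.5, 75.6, 191.8]
ee_rot: [0.668, 0.745, 0.0, 0.0]
contact_force: [-0.5, -0.4, 0.4]
gripper_width: 70.0
clock: 27.3
position: [509.3, 75.5, 342.1]
ee_rot: [0.739, 0.674, 0.001, 0.0]
contact_force: [-0.3, 0.0, -0.1]
gripper_width: 70.1
[509.27569881  75.50933844 342.119676  ] [0.09257451 0.99570514 0.00111083] [-0.32816085  0.02204871 -0.05703732]
```

View pics/m13.png

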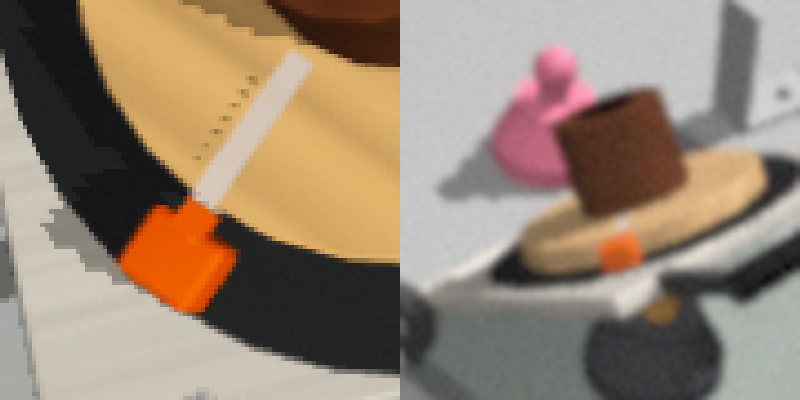

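```bash
python3 - <<'E'
from ang import *
from disc import analyse
z=np.load('pics/w13.npz');P,D,T=z['p'],z['d'],z['T']
r=analyse(P,D,T);print('plane',r['t'],r['yaw'],(C-r['c'])@r['n'])
f=lambda x,y:[230+x/4.444-.5,250+y/4.444-.5]
print('line,nose',ang([f(203,202),f(201,208)],T))
Q,E=imaging.get_image('top');Q0,E0=load('pics/top0.npz')
d=cv2.absdiff(Q,Q0).max(2);cv2.imwrite('pics/top13.png',np.vstack([np.hstack([cv2.resize(Q,(400,300)),cv2.resize(cv2.cvtColor(d,8),(400,300))])]))
S,_=imaging.get_image('scene');S0,_=load('pics/scene0.npz')
for a in(S0,S):
    h=cv2.cvtColor(a,cv2.COLOR_BGR2HSV)
    m=(a.max(2)<75)[220:246,348:384];V,U=np.nonzero(m);print('dark jack base',len(V),U.min()+348,U.max()+348,V.max()+220)
E
```

```text
plane 32.69941838119667 10.190364105967358 -0.13007251639733336
line,nose [[59.72908778 -0.8465161 ]
 [60.76815636 -0.8411811 ]]
dark jack base 359 352 377 245
dark jack base 491 348 383 245
```

View pics/top13.png

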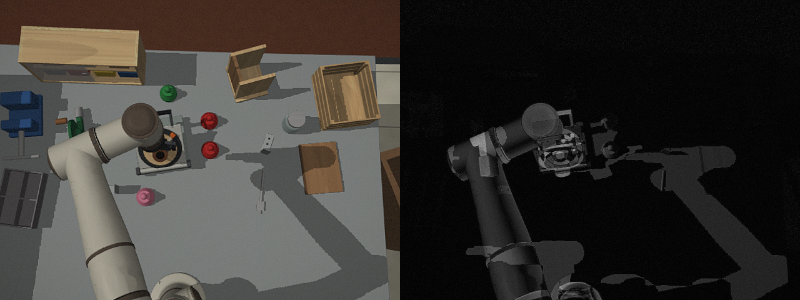

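```bash
python3 -c "
from bench import arm,job_done
s=arm.read_state();print(s['clock'],s['contact_force']);print(job_done())"
```

```text
27.5 [-0.71670579 -0.02243605 -0.15768191]
the job is handed in; nothing more can be done
None
```

The leaf is down on the brass dome, the white line is at the index tab, and I handed the job in at 27.5 s; the hand-in gave no verdict.

**Leaf:** I pinched the black bar and swung it down its arc, moving in steps of about 1 mm near the end. Contact showed at about 9 N on the bar. I then let go and lifted clear.

**Disc:** The tool could only point straight down, while the ring leans about 33°. So I turned the ring in four partial grips plus one small correcting turn.

**Last checks:**
- **Line to tab:** the line is at -0.847 rad and the tab's nose at -0.841 rad, about 0.3 mm apart at the rim. I picked both by eye in an enlarged wrist picture. Before the correction they were 2–3 mm apart.
- **Leaf on the dome:** the leaf's tilt held at 32.6–32.7° from after the lowering to the end. The dome centre works out at about 11.7 mm under the leaf's underside, against 12 mm for contact. I took the dome's position from the starting pictures, so this is good only to a few millimetres.
- **Bystanders and tab:** no movement shows in the top view where the arm and its shadow left it visible. The arm hid part of the drill and one bracket.
- **Robot:** the fingers were clear of everything and the wrist force was near zero.

**Inconclusive check:** an automatic comparison of the jack's dark base before and after did not work, because the leaf's shadow changed the outline (359 dark pixels before, 491 after). I judged the jack upright and in place by eye from the scene picture.

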